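# Rock the angle gauge on the sprung stud to its index mark and hold it there

## Task

Pick up the angle gauge by its black grip block, set it down upright with its foot squarely across the ridge of the sprung stud and its middle on the ridge, bearing just hard enough that the stud visibly gives but never bottoms, then rock it there until its swinging pointer comes to rest between the prongs of the index fork. Finish holding it still like that in the gripper, carried by nothing but the gripper and the stud; do not let go, and leave the other things on the bench alone.

Things in the scene. Friction and masses are not known exactly. Their poses are not given: they have to be found in the camera images.
- gauge: angle gauge, 0.27 to 0.45 kg: upright aluminium plate 92 mm wide, 100 high, white scale on its -x face, on a flat steel foot 40 x 110 x 12 mm (x, y, z), black grip block 20 (x) x 44 (y) mm on top, 98 to 134 mm up. Origin: centre of the foot's underside; z up, y along the foot. At the start it stands on the bench, scale towards the robot and up to 45 degrees to its left
- grip (a point): point in the middle of the gauge's grip block, 118 mm above the foot's underside; axes as the gauge's. Take it with the fingers closing along x (20 mm)
- foot (a point): centre of the underside of the gauge's foot; axes as the gauge's
- needle (a joint): angle of the gauge's swinging, weighted black pointer, rad; its pivot is 90 mm above the foot's underside. 0 = points straight at the foot; positive = turned about the gauge's +x, tip towards the gauge's +y. It hangs plumb: leaning the gauge about its own +x by an angle lowers the reading by that angle. Swings at about 2 Hz, dies down in about 2 s
- fork (a joint): angle of the gauge's index mark, a small dark steel two-pronged fork on the scale, rad; zero and sign as the pointer's, -0.38 to -0.18. Stiff, stays where it is set. The pointer is on the mark when both angles are equal (gap between the prongs 11 mm)
- pointer_tip (a point): tip of the pointer, 58 mm from the pivot; its z axis runs along the pointer to the pivot
- fork_gap (a point): middle of the gap between the fork's prongs, 58 mm from the pivot; its z axis points at the pivot
- stud_block: grey steel block fixed to the bench, 90 x 100 x 22 mm (x, y, z), carrying the sprung stud in a 28 mm high collar. Origin: centre of the underside, z up
- crown (a point): middle of the top line of the stud's ridge, 66 mm above the bench when up; moves with the stud. The stud is a steel head 54 (x) x 80 (y) mm with a round ridge of 22 mm radius along x and, 26 mm off on the -y side, a lower rounded shoulder (8 mm radius, top 14 mm below the crown); axes as the block's
- stud_head (a joint): how far the stud is pressed down against its spring, m: 0 up, 0.014 at the bottom stop; force about 1.2 N to start plus 0.6 N per mm, less its own 0.8 N weight
- stopwatch: bystander: yellow digital stopwatch 82 x 64 x 20 mm between the gauge and the stud block (either may be on the left); origin under its middle
- weight: bystander: brass weight 33 mm across, 40 mm high; origin under its middle
- sample_jar: bystander: glass jar with white lid, 66 mm across, 84 mm high; origin under its middle
- sample_tin: bystander: open metal tin 57 mm across, 35 mm high; origin under its middle

How it is judged:
On the way, in this order (a step that is already met when the one before it is completed fails the run):
1. the gauge is held in the gripper, lifted clear of the bench (contact force between the fingers and gauge above 2 N and height (world z) of foot above 0.03 m and contact force between gauge and stud_head below 0.1 N), for 0.2 s.
2. the gauge, still held and upright, bears with its foot on the ridge and the stud gives (contact force between the fingers and gauge above 2 N and contact force between gauge and stud_head above 0.5 N and value of joint stud_head between 0.0015 and 0.0125 m and contact force between the arm and stud_head below 0.3 N and z of crown in the frame of gauge between -0.012 and 0.006 m and horizontal distance between foot and crown below 0.04 m and angle between the x axis of gauge and the x axis of crown, either way round below 0.3 rad and angle between gauge's own z axis and vertical below 0.6 rad and angle between gauge's own z axis and vertical below 0.12 rad), for 0.2 s.
3. the gauge has been rocked on the stud until the pointer rests on the mark (contact force between the fingers and gauge above 2 N and contact force between gauge and stud_head above 0.5 N and value of joint stud_head between 0.0015 and 0.0125 m and contact force between the arm and stud_head below 0.3 N and z of crown in the frame of gauge between -0.012 and 0.006 m and horizontal distance between foot and crown below 0.04 m and angle between the x axis of gauge and the x axis of crown, either way round below 0.3 rad and angle between gauge's own z axis and vertical below 0.6 rad and angle between the z axis of pointer_tip and the z axis of fork_gap, either way round below 0.06 rad and velocity of joint needle between -0.25 and 0.25 rad/s), for 0.4 s.
At the end, for the whole second after the job is handed in: Gauge held still in the fingers, its foot across the ridge (within 17 degrees of square, its middle within 40 mm of the crown) and clear of the bench; stud pressed 1.5 to 12.5 mm by the gauge alone; pointer at rest within 0.06 rad of the fork, between its prongs (all of step 3 and height (world z) of foot above 0.04 m and linear speed of gauge below 0.02 m/s and angular speed of gauge below 0.15 rad/s); the arm keeps its last pose, push and grip.
It fails at once if the stud is driven onto its bottom stop (value of joint stud_head above 0.0135 m).
It fails at once if the gauge is toppled (angle between gauge's own z axis and vertical above 0.9 rad).
It fails at once if the stopwatch, weight, jar or tin is moved (distance of any of stopwatch, weight, sample_jar, sample_tin from where it was at the start of the episode above 0.02 m).
It also fails if it takes over 51 s, if anything falls off the work surface, if the arm or the gripper's body presses on something with over 40 N, if the wrist force passes 120 N, or if a joint passes its speed limit or range.

## Robot

A 7-joint arm with a two-finger parallel gripper is mounted at the origin on a cart in front of the work surface, level with it; the furniture and walls round the work are solid. World frame = base frame: x ahead of the robot, y to its left, z up, the work surface at z = 0. Lengths are in m, angles in rad, forces in N, time in s.
With the tool pointing down it reaches from about 0.35 to 0.9 m from the base axis. Payload 19.9 kg.
Tool frame: the origin (TCP) lies at the very end of the fingers, on their centre line; the grasp point (between the pads) lies 19 mm behind it; z points along the fingers, y is the line along which they close (so a half turn about z gives the same grasp; the last joint's range is limited). The gripper opens to 85 mm and grips with 20 to 120 N. Pads are 22 mm wide; open, the fingers measure 114 mm over their backs; the gripper's body (76 mm by 85 mm) begins 54 mm behind the grasp point. The pads swing forward as they close: fully open they stand 13 mm farther back than shut.
Start: joints at [1.206, 0.417, -0.01, 1.614, 0.005, 1.111, -0.053], TCP at [0.199, -0.593, 0.231] pointing down, gripper open.
Joint ranges: [-2.81, 2.81], [-0.39, 2.02], [-1.27, 1.25], [0.06, 2.57], [-1.19, 4.33], [0.19, 2], [-2.82, 2.82]. Speed limits (rad/s): [1.89, 1.89, 2.39, 2.39, 3.01, 3.01, 3.01].

## Interface

Orientations are given as a rotation vector (axis times angle).
In Python, from cell import r gives the robot as it stands.
- The arm moves only by the tool move_arm, never from a script. Its argument "increments" is text: rows parted by semicolons, each of 7 numbers parted by spaces: the shift along the tool's x, y, z in units of 60 mm (1.0 is 60 mm), then the turn, a rotation vector about the tool's x, y, z in units of 5 degrees (1.0 is 5 degrees), then the opening, from 0 (shut) to 1 (fully open). A call has 1 to 8 rows; each row shifts and turns the commanded pose from where the row before left it, along the tool's axes as they then stand; what a row does not reach is not made up. A row lasts 1/8 s, in which the tool goes at most 62.5 mm and 10.7 degrees, less where a joint would pass 70% of its speed; a pose out of reach is approached as far as the arm can. A call is refused whole if a number of a shift passes 1 or a number of a turn 1, either way. A call with a gripper value outside its range is refused whole. The fingers move at their own pace and stop on an object; "grip_force" is the grip in N (left out, the last holds). Time passes only in rows, so rows that do not move let the fingers close. It gives the time, the measured TCP pose, the force, the opening and the grip force at its end, in the units of the state.
- r.observe(): the state, without advancing time (a new reading comes with each control period).
- r.capture(name): name is "side" or "top"; returns the picture (384x512x3 uint8, red, green, blue); there is no depth.
- r.camera_params(name): a dict with "K" (3x3 intrinsics, pixels), "k1" (the pictures are not rectified: a ray, as slopes to the right and down, at radius r is drawn at 1 + k1 r^2 times it, then the intrinsics apply), "cam_to_world" (4x4, takes a point from camera to world coordinates). Camera axes: x right, y up, looking along -z (the intrinsics and any distortion apply to the point x, -y, -z); pixel columns grow to the right and rows downward; lengths in m; the calibration is good to about 2 mm. A picture is of the moment at which its call begins. camera_params takes no time and is no camera call.
- r.sign_off(): hands the job in; it is judged then, once.
The state is a dict: "clock": time; "qpos": joint angles; "qd": joint speeds; "joint_torque": joint torques, N m; "position": TCP position; "eef_rot": TCP orientation; "wrist_force": force on the tool from outside, world axes, zero at the start; "moment": the same for the moment, N m; "width": opening from 0.0 (shut) to 1.0 (fully open); "gripper_force": force on a finger pad.
Only numpy, scipy, OpenCV 4.12 (cv2) and the standard library are available. Lean on these libraries where they do the work, as an engineer would, in place of code of your own. Each camera call takes 0.05 s, during which the arm holds its last target. There are 200 camera calls.

## Working session

There is one attempt and no reset: what is moved stays moved. The work goes in short steps, Python scripts to look and compute and a tool call to move; the robot and the scene stay as the last step left them, time stands still between calls to the robot, and variables do not carry over. Pictures are saved under pics/ and viewed, at most 10 in all, crops included, and the job is handed in when it is done.

Besides the shell and the picture viewer there is one more tool, called in YAML: its name, and indented under it one key for each argument. move_arm: Moves the arm, as the interface text tells. Its arguments: {"type":"object","properties":{"increments":{"type":"string"},"grip_force":{"type":"number"}},"required":["increments"]}

```bash
mkdir -p pics; ls
python3 - <<'E'
from cell import r
import cv2
s=r.observe(); print({k:s[k] for k in('clock','position','eef_rot','wrist_force','width')})
for n in('side','top'):
    cv2.imwrite(f'pics/{n}0.png',r.capture(n)[:,:,::-1]); p=r.camera_params(n); print(n,p)
E
```

```text
pics
{'clock': 0.0, 'position': array([ 0.1987395 , -0.59219457,  0.23066656]), 'eef_rot': array([-3.09932946e+00, -5.06182263e-01,  4.23161648e-04]), 'wrist_force': array([-0.18801526, -1.16383408, -0.08577464]), 'width': 0.9971895313493043}
side {'K': array([[469.79277256,   0.        , 250.58671401],
       [  0.        , 469.79277256, 196.49378758],
       [  0.        ,   0.        ,   1.        ]]), 'k1': 0.03419288532999007, 'cam_to_world': array([[ 0.99977622,  0.01792007, -0.01124228,  0.57532316],
       [-0.01833356,  0.46882593, -0.88310029, -1.46340762],
       [-0.01055455,  0.88310878,  0.46904955,  0.78323429],
       [ 0.        ,  0.        ,  0.        ,  1.        ]])}
top {'K': array([[456.7376596 ,   0.        , 260.14850387],
       [  0.        , 456.7376596 , 187.76483527],
       [  0.        ,   0.        ,   1.        ]]), 'k1': 0.02914616182008346, 'cam_to_world': array([[-4.14600446e-04,  9.76206831e-01, -2.16841074e-01,
         3.42486802e-01],
       [-9.99997147e-01, -9.14853612e-04, -2.20662569e-03,
        -1.64785616e-01],
       [-2.35250091e-03,  2.16839540e-01,  9.76204425e-01,
         1.30923817e+00],
       [ 0.00000000e+00,  0.00000000e+00,  0.00000000e+00,
         1.00000000e+00]])}
```

View pics/side0.png

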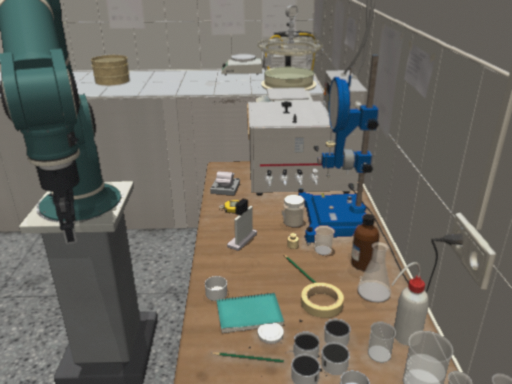

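View pics/top0.png

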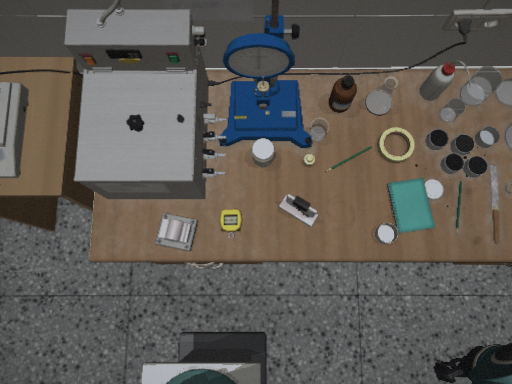

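The side view shows the gauge at about (242,230), the stud block at (225,183) and the stopwatch between them at (236,207). In the top view the gauge is at (300,208), the stopwatch at (231,220) and the stud block at (177,231). I'll zoom in on these.

```bash
cat > h.py <<'E'
import numpy as np, cv2
from cell import r
from scipy.spatial.transform import Rotation as R
def ray(n,u,v):
    p=r.camera_params(n);K=p['K'];d=np.array([(u-K[0,2])/K[0,0],(v-K[1,2])/K[1,1]]);s=d.copy()
    for _ in range(20): s=d/(1+p['k1']*(s@s))
    T=p['cam_to_world'];w=T[:3,:3]@np.array([s[0],-s[1],-1]);return T[:3,3],w
def onz(n,u,v,z):
    o,w=ray(n,u,v);return o+w*(z-o[2])/w[2]
def tri(uvs,uvt):
    o1,a=ray('side',*uvs);o2,b=ray('top',*uvt)
    t=np.linalg.lstsq(np.c_[a,-b],o2-o1,rcond=None)[0];p,q=o1+a*t[0],o2+b*t[1];return (p+q)/2,np.linalg.norm(p-q)
def proj(n,P):
    p=r.camera_params(n);T=p['cam_to_world'];c=T[:3,:3].T@(np.asarray(P)-T[:3,3]);s=np.array([c[0],-c[1]])/-c[2]
    s=s*(1+p['k1']*(s@s));return p['K'][:2,:2]@s+p['K'][:2,2]
def crop(im,x0,y0,w,h,k,f): cv2.imwrite(f,cv2.resize(im[y0:y0+h,x0:x0+w,::-1],None,fx=k,fy=k,interpolation=cv2.INTER_CUBIC))
E
python3 - <<'E'
from h import *
a=cv2.imread('pics/side0.png')[:,:,::-1];b=cv2.imread('pics/top0.png')[:,:,::-1]
f=lambda im,x,y,w,h,k:cv2.resize(im[y:y+h,x:x+w,::-1],None,fx=k,fy=k,interpolation=cv2.INTER_CUBIC)
A=f(a,200,165,65,90,6)[:, :390];B=np.vstack([f(b,150,185,66,70,6)[:270],f(b,270,185,66,70,6)[:270]])
cv2.imwrite('pics/z0.png',np.hstack([A,B]))
E
```

```text
(no output)
```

View pics/z0.png

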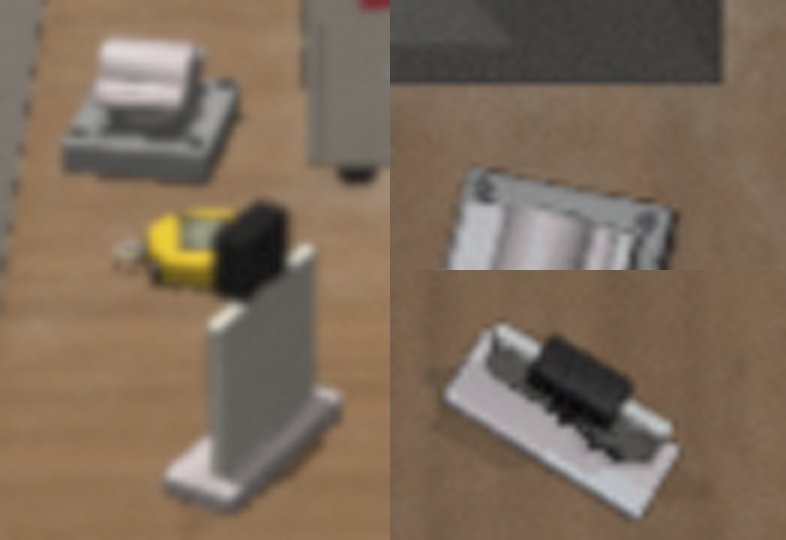

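The gauge stands yawed about -30° (grip block near (300,202) in the top view). The block is yawed about -10°, with its ridge to the left of the lower shoulder in the top view.

Run:
```python
from h import *
np.set_printoptions(precision=4,suppress=True)
b=cv2.imread('pics/top0.png');f=lambda im,x,y,w,h,k:cv2.resize(im[y:y+h,x:x+w],None,fx=k,fy=k,interpolation=cv2.INTER_CUBIC)
L,Rr,B=[onz('top',*p,.012) for p in((279.3,205.8),(318,215.3),(311.7,226.2))]
print('foot',L,Rr,B,'centre',(L+Rr)/2,'len',np.linalg.norm(B-L),np.linalg.norm(B-Rr))
d=L-B;print('yaw',np.degrees(np.arctan2(-d[0],d[1])))
# grip top black mask
g=cv2.cvtColor(b,cv2.COLOR_BGR2GRAY);m=np.zeros_like(g);m[192:216,285:320]=(g[192:216,285:320]<62)*255
n,l,st,c=cv2.connectedComponentsWithStats(m);i=1+st[1:,4].argmax();print('top grip',c[i],st[i]);rc=cv2.minAreaRect(np.argwhere(l==i)[:,::-1].astype(np.float32));print(rc)
a=cv2.imread('pics/side0.png');ga=cv2.cvtColor(a,cv2.COLOR_BGR2GRAY);m=np.zeros_like(ga);m[195:217,230:252]=(ga[195:217,230:252]<62)*255
n,l,st,cc=cv2.connectedComponentsWithStats(m);j=1+st[1:,4].argmax();print('side grip',cc[j],st[j]);print('tri',tri(cc[j],c[i]), 'top at z.125',onz('top',*c[i],.125))
c3=[onz('side',*p,.022) for p in((210.3,188.8),(234.7,190),(240,178.8))];print('block side',c3,np.linalg.norm(c3[0]-c3[1]),np.linalg.norm(c3[2]-c3[1]))
c4=[onz('top',*p,.022) for p in((163,213.3),(197.5,219.7))];print('block top',c4,np.linalg.norm(c4[0]-c4[1]))
cv2.imwrite('pics/z1.png',f(b,145,203,65,52,12))
```

```text
foot [ 0.5773 -0.2171  0.012 ] [ 0.5496 -0.3278  0.012 ] [ 0.5181 -0.3089  0.012 ] centre [ 0.5634 -0.2724  0.012 ] len 0.10926847824562082 0.03664669310827398
yaw -32.78519025663776
top grip [300.989 204.558] [292 196  18  20 181]
((302.0999755859375, 205.2000274658203), (19.600000381469727, 11.80000114440918), 36.869895935058594)
side grip [241.2365 206.6824] [235 199  13  16 148]
tri (array([ 0.5624, -0.2703,  0.1164]), np.float64(0.0012551775395953217)) top at z.125 [ 0.5601 -0.2696  0.125 ]
block side [array([0.4509, 0.0339, 0.022 ]), array([0.5381, 0.0211, 0.022 ]), array([0.5568, 0.1116, 0.022 ])] 0.08817367369736633 0.09242230142384092
block top [array([0.5542, 0.1149, 0.022 ]), array([0.5356, 0.0162, 0.022 ])] 0.10046427628730521
```

View pics/z1.png

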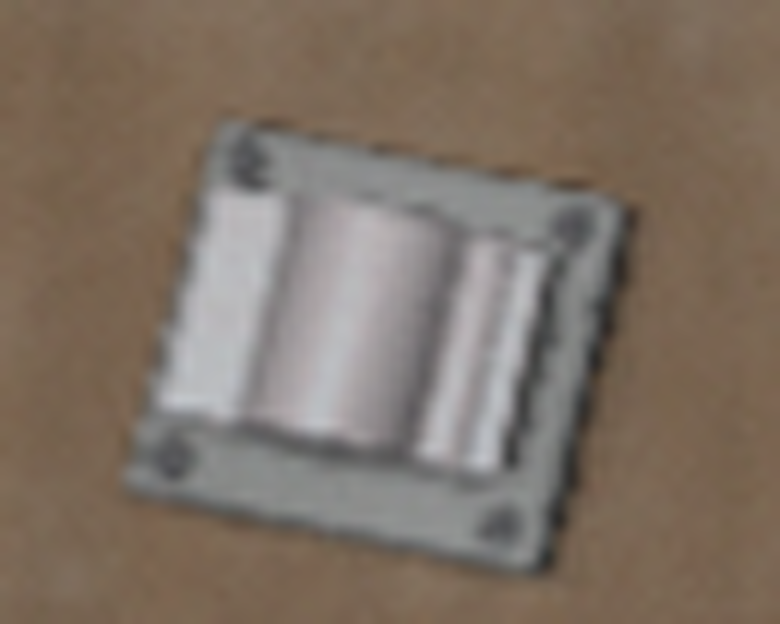

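```bash
cat >> h.py <<'E'
def down(ydeg): # tool down, tool y at world yaw ydeg
    y=np.array([np.cos(np.radians(ydeg)),np.sin(np.radians(ydeg)),0]);z=np.array([0,0,-1.]);return R.from_matrix(np.c_[np.cross(y,z),y,z])
def plan(P,Rt,s=None):
    s=s or r.observe();Rc=R.from_rotvec(s['eef_rot'])
    print('t',round(s['clock'],2),'pos',s['position'],'W',s['wrist_force'],'w',s['width'])
    rv=(Rc.inv()*Rt).as_rotvec();print('turn units',np.degrees(rv)/5)
    d=np.asarray(P)-s['position'];print('shift units: before turn',Rc.inv().apply(d)/.06,'after turn',Rt.inv().apply(d)/.06)
np.set_printoptions(precision=4,suppress=True)
E
python3 - <<'E'
from h import *
c=[onz('top',145+(x+.5)/12-.5,203+(y+.5)/12-.5,.022) for x,y in((222,120),(632,203),(545,570),(125,487))]
print(np.mean(c,0),[np.linalg.norm(c[i]-c[i-1]) for i in range(4)])
for e in(c[0]-c[1],c[3]-c[2]):print('yaw',np.degrees(np.arctan2(-e[0],e[1])))
for e in(c[0]-c[3],c[1]-c[2]):print('yaw',np.degrees(np.arctan2(e[1],e[0])))
print('crown',onz('top',145+350/12-.5,203+320/12-.5,.066))
plan((.563,-.271,.19),down(-32))
E
```

```text
[0.503  0.0751 0.022 ] [np.float64(0.08882051830787291), np.float64(0.0999015432771593), np.float64(0.08811284525296838), np.float64(0.10069631434315876)]
yaw -11.56447110955656
yaw -11.163837340146193
yaw -12.078335174576853
yaw -11.567252507144925
crown [0.503  0.0743 0.066 ]
t 0.1 pos [ 0.1987 -0.5922  0.2307] W [0.1294 0.1889 0.5986] w 0.9998158011490429
turn units [-0.0125 -0.0031 -7.8904]
shift units: before turn [ 7.4591 -3.1438  0.6815] after turn [7.7577 2.3116 0.6788]
```

move_arm:
  increments: "0.98 -0.05 0 0 0 -0.98 1;0.98 -0.05 0 0 0 -0.98 1;0.98 -0.05 0 0 0 -0.98 1;0.98 -0.05 0 0 0 -0.98 1;0.98 -0.05 0 0 0 -0.98 1;0.98 -0.05 0 0 0 -0.98 1;0.98 -0.05 0 0 0 -0.98 1;0.98 -0.05 0 0 0 -0.98 1"

```text
clock: 1.1
position: [0.5607, -0.3025, 0.2309]
eef_rot: [-2.749, -1.521, 0.0]
wrist_force: [0.1, -1.7, 0.2]
width: 1.002
gripper_force: 0.0
```

Run:
```python
from h import *
plan((.563,-.271,.099),down(-32))
```

```text
t 1.1 pos [ 0.5607 -0.3025  0.2309] W [ 0.124  -1.6965  0.1621] w 1.0022888501223923
turn units [-0.0066 -0.     -0.0188]
shift units: before turn [ 0.4648 -0.2456  2.1984] after turn [ 0.4652 -0.2461  2.1983]
```

move_arm:
  increments: "0.46 -0.24 0.3 0 0 0 1;0 0 0 0 0 0 1;0 0 0 0 0 0 1"

```text
clock: 1.48
position: [0.5621, -0.2739, 0.2133]
eef_rot: [2.752, 1.516, -0.001]
wrist_force: [0.9, -1.2, 0.7]
width: 1.002
gripper_force: 0.0
```

Run:
```python
from h import *
plan((.563,-.271,.099),down(-32))
im=r.capture('top');crop(im,250,165,100,75,8,'pics/t1.png')
```

```text
t 1.48 pos [ 0.5621 -0.2739  0.2133] W [ 0.92   -1.2405  0.6871] w 1.002360150079221
turn units [-0.0022  0.005  -0.0585]
shift units: before turn [ 0.0499 -0.0127  1.9047] after turn [ 0.0492 -0.0128  1.9047]
```

View pics/t1.png

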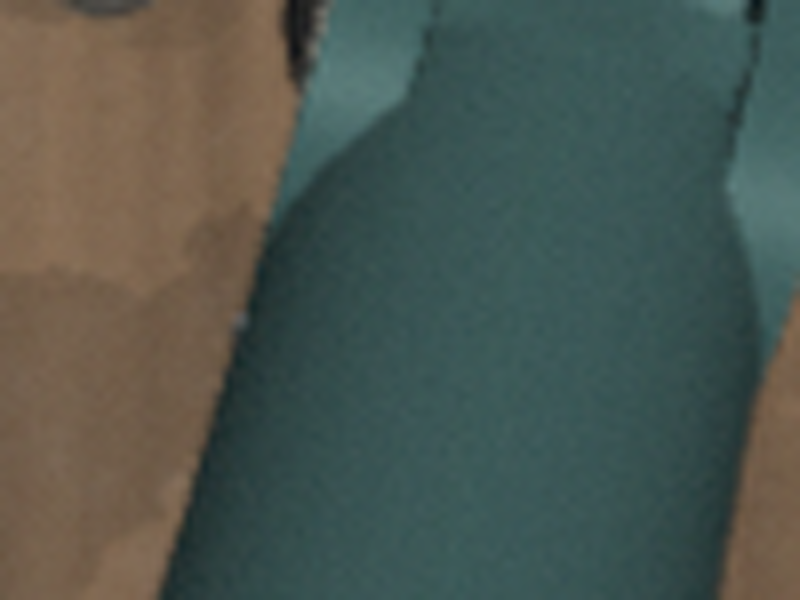

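The arm hides the gauge from the top camera. Position agrees with the plan, so I'll descend and grip.

move_arm:
  increments: "0.05 -0.01 0.6 0 0 0 1;0 0 0.6 0 0 0 1;0 0 0.5 0 0 0 1;0 0 0.2 0 0 0 1;0 0 0 0 0 0 1"

```text
clock: 2.15
position: [0.5633, -0.2708, 0.0993]
eef_rot: [-2.751, -1.516, 0.001]
wrist_force: [-0.5, 0.7, 0.3]
width: 1.003
gripper_force: 0.0
```

move_arm:
  increments: "0 0 0 0 0 0 0.5;0 0 0 0 0 0 0.2;0 0 0 0 0 0 0;0 0 0 0 0 0 0;0 0 0 0 0 0 0;0 0 0 0 0 0 0"
  grip_force: 60

```text
clock: 2.9
position: [0.5638, -0.2704, 0.0998]
eef_rot: [2.75, 1.517, 0.001]
wrist_force: [0.1, 0.1, 6.0]
width: 0.23
gripper_force: 59.9
```

Run:
```python
from h import *
plan((.563,-.271,.099),down(-32));print(r.observe()['gripper_force'],r.observe()['moment'])
crop(r.capture('side'),200,165,80,90,6,'pics/s1.png')
```

```text
t 2.9 pos [ 0.5638 -0.2704  0.0998] W [0.0646 0.0569 5.9879] w 0.23032308097965973
turn units [ 0.0105 -0.0012 -0.05  ]
shift units: before turn [-0.0158 -0.0064  0.0129] after turn [-0.0157 -0.0064  0.0129]
59.89964425563812 [-0.0117 -0.0113 -0.0102]
```

View pics/s1.png

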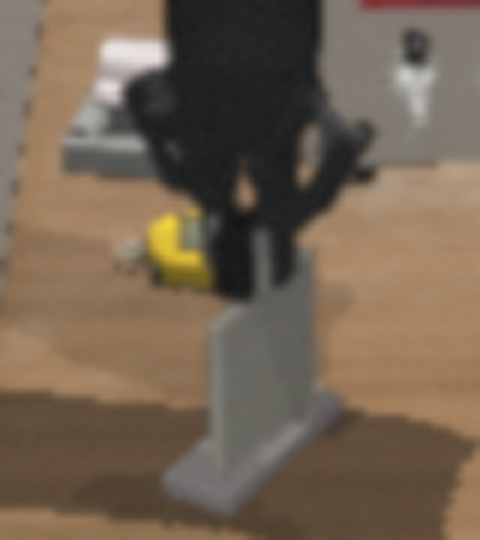

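Grip is good (19.6 mm, block between the fingers). Lifting high and turning the scale towards the side camera to read the fork.

move_arm:
  increments: "0 0 -0.3 0 0 0 0;0 0 -0.7 0 0 0 0;0 0 -0.9 0 0 -1 0;0 0 -0.9 0 0 -1 0;0 0 -0.9 0 0 -1 0;0 0 -0.7 0 0 -1 0;0 0 -0.5 0 0 -1 0;0 0 0 0 0 -1 0"

```text
clock: 3.95
position: [0.5637, -0.27, 0.3967]
eef_rot: [2.259, 2.179, 0.002]
wrist_force: [0.2, 0.4, -4.2]
width: 0.228
gripper_force: 59.5
```

move_arm:
  increments: "0 0 0 0 0 -1 0;0 0 0 0 0 -1 0;0 0 0 0 0 -1 0;0 0 0 0 0 -1 0;0 0 0 0 0 -1 0;0 0 0 0 0 -1 0;0 0 0 0 0 -1 0;0 0 0 0 0 -1 0"

```text
clock: 4.95
position: [0.563, -0.2699, 0.394]
eef_rot: [-1.379, -2.823, 0.0]
wrist_force: [-0.1, 0.3, -4.1]
width: 0.226
gripper_force: 59.5
```

move_arm:
  increments: "0 0 0 0 0 -1 0;0 0 0 0 0 -1 0;0 0 0 0 0 -1 0;0 0 0 0 0 -1 0;0 0 0 0 0 -1 0;0 0 0 0 0 -1 0;0 0 0 0 0 -1 0;0 0 0 0 0 -1 0"

```text
clock: 5.95
position: [0.563, -0.27, 0.394]
eef_rot: [-0.33, -3.124, 0.0]
wrist_force: [-0.0, 0.4, -2.7]
width: 0.229
gripper_force: 59.5
```

Run:
```python
from h import *
s=r.observe();print(s['qpos']);plan((.575,-.5,.45),down(90))
```

```text
[ 0.8564  0.3818 -0.6435  1.3681  0.227   1.466   1.5842]
t 5.95 pos [ 0.563 -0.27   0.394] W [-0.0476  0.3502 -2.7399] w 0.22923666801352857
turn units [-0.0019 -0.0054 -2.4139]
shift units: before turn [-0.997  -3.7074 -0.9332] after turn [-0.2002 -3.8338 -0.9335]
```

move_arm:
  increments: "-0.2 -0.5 0 0 0 0 0;-0.2 -0.9 0 0 0 0 0;-0.2 -0.9 0 0 0 0 0;-0.2 -0.9 0 0 0 0 0;-0.2 -0.5 0 0 0 0 0;0 0 0 0 0 0 0;0 0 0 0 0 0 0;0 0 0 0 0 0 0"

```text
clock: 6.95
position: [0.5752, -0.4988, 0.3941]
eef_rot: [0.333, 3.124, -0.0]
wrist_force: [0.3, 0.5, -3.1]
width: 0.227
gripper_force: 59.7
```

move_arm:
  increments: "0 0 0 0 0 0 0;0 0 0 0 0 0 0;0 0 0 0 0 0 0;0 0 0 0 0 0 0;0 0 0 0 0 0 0;0 0 0 0 0 0 0;0 0 0 0 0 0 0;0 0 0 0 0 0 0"

```text
clock: 7.95
position: [0.575, -0.4999, 0.3932]
eef_rot: [-0.335, -3.124, -0.0]
wrist_force: [0.0, 0.7, -2.8]
width: 0.226
gripper_force: 59.7
```

move_arm:
  increments: "0 0 0 0 0 0 0;0 0 0 0 0 0 0;0 0 0 0 0 0 0;0 0 0 0 0 0 0"

```text
clock: 8.45
position: [0.575, -0.4999, 0.3933]
eef_rot: [-0.335, -3.124, -0.0]
wrist_force: [-0.3, 0.1, -2.8]
width: 0.225
gripper_force: 59.7
```

```bash
cat >> h.py <<'E'
def gaugeface(n,im,k=6,xoff=-0.005):
    """rectified face picture, k px per mm; face plane at gauge x=xoff, tcp 99 mm above foot (+ground truth from tool pose)"""
    s=r.observe();Rc=R.from_rotvec(s['eef_rot']).as_matrix()
    gx=Rc[:,1];gz=-Rc[:,2];gy=np.cross(gz,gx);o=s['position']-gz*.0995
    ys,zs=(-.06,.06),(0,.14);pts=[(ys[1],zs[1]),(ys[0],zs[1]),(ys[0],zs[0]),(ys[1],zs[0])]
    src=np.float32([proj(n,o+gx*xoff+gy*a+gz*b) for a,b in pts])
    W,H=int(120*k),int(140*k);M=cv2.getPerspectiveTransform(src,np.float32([(0,0),(W,0),(W,H),(0,H)]))
    return cv2.warpPerspective(im,M,(W,H),flags=cv2.INTER_CUBIC),src
E
python3 - <<'E'
from h import *
im=r.capture('side');np.save('face.npy',im)
f,src=gaugeface('side',im,4);print(src,r.observe()['position'],r.observe()['wrist_force'])
c=src.mean(0).astype(int);a=cv2.resize(im[c[1]-40:c[1]+40,c[0]-30:c[0]+15],None,fx=7,fy=7,interpolation=cv2.INTER_CUBIC)
cv2.imwrite('pics/f1.png',np.hstack([a,f])[:,:,::-1]) if a.shape[0]==f.shape[0] else cv2.imwrite('pics/f1.png',np.hstack([a[:560],f])[:,:,::-1])
E
```

```text
[[216.4477 129.4083]
 [271.0761 132.6288]
 [270.4498 191.1154]
 [219.1698 186.9634]] [ 0.575  -0.4999  0.3932] [ 0.1116 -0.4066 -2.9055]
```

View pics/f1.png

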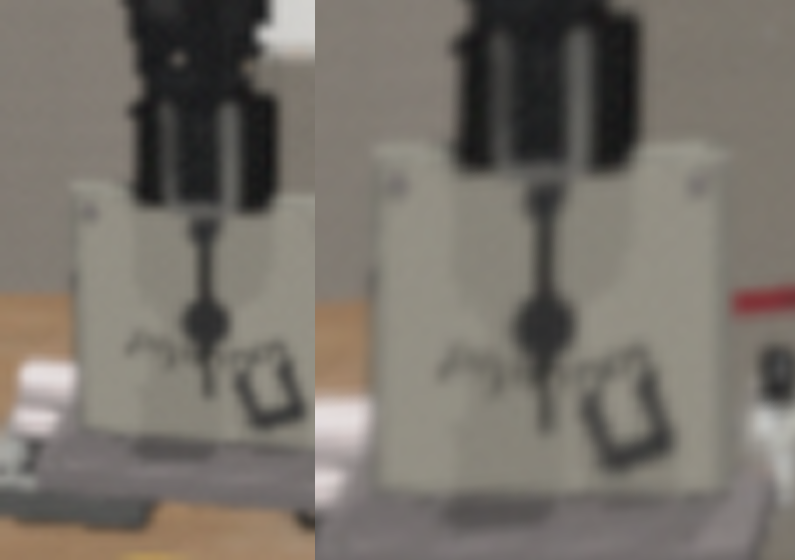

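The rectified scale shows the plumb pointer (pivot (544,198), tip (545,430)) and the fork to its right around (628,420), i.e. on gauge -y, about -0.36 rad. I'll measure it properly.

Run:
```python
from h import *
im=np.load('face.npy');f,_=gaugeface('side',im,8);g=cv2.GaussianBlur(cv2.cvtColor(f,cv2.COLOR_RGB2GRAY),(0,0),3)
# 8px/mm : pointer column by rows
def dark(roi,t):
    x0,x1,y0,y1=roi;m=(g[y0:y1,x0:x1]<t).astype(np.uint8);n,l,st,c=cv2.connectedComponentsWithStats(m);i=1+st[1:,4].argmax();P=np.argwhere(l==i)[:,::-1]+[x0,y0];return P
for t in(85,95,105):
    N=dark((400,520,390,860),t);F=dark((525,740,700,960),t)
    col=N[(N[:,1]>430)&(N[:,1]<560)];low=N[N[:,1]>790];disk=N[(N[:,1]>600)&(N[:,1]<700)]
    print(t,'stem',col.mean(0),'disk',disk.mean(0),'low',low.mean(0) if len(low) else None,'ymax',N[:,1].max())
    rc=cv2.minAreaRect(F.astype(np.float32));print('fork',rc,len(F),F.mean(0))
    px=col[:,0].mean();pc=np.array([px,400.])
    for q in(rc[0],):print('ang',np.arctan2(q[0]-pc[0],q[1]-pc[1]),np.hypot(*(q-pc))/8)
    d=F-pc;rr=np.hypot(*d.T)/8;a=np.arctan2(d[:,0],d[:,1])
    for lo in(50,53,56,59,62,65):
        s=a[(rr>lo)&(rr<lo+3)];print(lo,s.min() if len(s) else 0,s.max() if len(s) else 0,(s.min()+s.max())/2 if len(s) else 0)
```

```text
85 stem [458.6487 492.9793] disk [457.9639 650.9582] low None ymax 778
fork ((627.5182495117188, 850.6671142578125), (154.8710479736328, 147.97882080078125), 69.71744537353516) 10096 [632.3456 870.8193]
ang 0.3585164806231761 60.1583537087517
50 0.19589201952487725 0.5362127732389934 0.3660523963819353
53 0.18869355867260595 0.5338672283471105 0.36128039350985824
56 0.19597747206343882 0.5112497827146403 0.35361362738903956
59 0.20680902866173168 0.4974647118947523 0.352136870278242
62 0.21935759837399735 0.4917365525994007 0.355547075486699
65 0.21870187306099292 0.49167858772657763 0.3551902303937853
95 stem [458.3481 493.0087] disk [458.3464 650.7427] low [460.091  818.2006] ymax 849
fork ((625.8738403320312, 848.68994140625), (171.2786407470703, 158.9054718017578), 70.46334838867188) 14486 [630.0683 864.7455]
ang 0.35733769366516427 59.86802385938873
50 0.18178816781087856 0.5530009856200334 0.367394576715456
53 0.17680996449659156 0.54617630652941 0.3614931355130008
56 0.1830784478968631 0.5248350013088169 0.35395672460284
59 0.1950152505226035 0.5122085698223345 0.353611910172469
62 0.2061878183890578 0.5035522726798498 0.3548700455344538
65 0.2066660240885906 0.5007485932467739 0.35370730866768224
105 stem [458.3071 492.9371] disk [459.0545 650.3919] low [460.5834 822.9879] ymax 859
fork ((624.5737915039062, 845.97998046875), (188.72122192382812, 168.5791473388672), 71.01237487792969) 18809 [628.5068 861.0649]
ang 0.3568510342794214 59.49563440321561
50 0.17026087787834085 0.5677798549869814 0.3690203664326611
53 0.16558612370471995 0.5587345416072802 0.36216033265600006
56 0.17142255319569052 0.5348633243848312 0.3531429387902609
59 0.18393353598926004 0.5227853707455509 0.3533594533674055
62 0.1940227640102382 0.5126181862124461 0.3533204751113422
65 0.1964683836747717 0.5086340820983337 0.3525512328865527
```

Run:
```python
from h import *
print('box corner side',onz('side',252,192,0.01),'top front edge', onz('top',150,198,0.0),onz('top',150,185,0.18),onz('top',204,198,0.0))
print('knob px',onz('top',222,173,.06))
plan((.5026,.073,.30),down(-11.6))
```

```text
box corner side [0.5995 0.0264 0.01  ] top front edge [0.603  0.1597 0.    ] [0.6008 0.1168 0.18  ] [0.6028 0.0022 0.    ]
knob px [ 0.6628 -0.0543  0.06  ]
t 8.5 pos [ 0.575  -0.4999  0.3932] W [ 0.1116 -0.4066 -2.9055] w 0.22894178066996265
turn units [ 0.     -0.0011 17.8696]
shift units: before turn [3.2053 9.0753 1.5549] after turn [ 9.1113 -3.1019  1.5542]
```

move_arm:
  increments: "0 0 0 0 0 1 0;0 0 0 0 0 1 0;0 0 0 0 0 1 0;0 0 0 0 0 1 0;0 0 0 0 0 1 0;0 0 0 0 0 1 0;0 0 0 0 0 1 0;0 0 0 0 0 1 0"

```text
clock: 9.5
position: [0.575, -0.4999, 0.3932]
eef_rot: [-1.387, -2.819, -0.0]
wrist_force: [0.7, 1.1, -4.3]
width: 0.227
gripper_force: 59.7
```

move_arm:
  increments: "0 0 0 0 0 1 0;0 0 0 0 0 1 0;0 0 0 0 0 1 0;0 0 0 0 0 1 0;0 0 0 0 0 1 0;0 0 0 0 0 1 0;0 0 0 0 0 1 0;0 0 0 0 0 1 0"

```text
clock: 10.5
position: [0.575, -0.4998, 0.3932]
eef_rot: [-2.267, -2.174, -0.0]
wrist_force: [-0.3, 0.3, -3.6]
width: 0.224
gripper_force: 59.7
```

move_arm:
  increments: "0 0 0 0 0 1 0;0 0 0 0 0 0.87 0;0.4 -0.14 0 0 0 0 0;0.8 -0.27 0 0 0 0 0;0.95 -0.32 0 0 0 0 0;0.95 -0.32 0 0 0 0 0;0.95 -0.32 0 0 0 0 0;0.95 -0.32 0 0 0 0 0"

```text
clock: 11.5
position: [0.5354, -0.1836, 0.3936]
eef_rot: [2.434, 1.985, 0.0]
wrist_force: [0.3, 0.4, -2.3]
width: 0.223
gripper_force: 59.9
```

move_arm:
  increments: "0.95 -0.32 0 0 0 0 0;0.95 -0.32 0 0 0 0 0;0.9 -0.3 0.2 0 0 0 0;0.7 -0.25 0.4 0 0 0 0;0.4 -0.14 0.4 0 0 0 0;0 0 0.3 0 0 0 0;0 0 0.2 0 0 0 0;0 0 0 0 0 0 0"

```text
clock: 12.5
position: [0.5047, 0.0593, 0.303]
eef_rot: [-2.435, -1.985, 0.001]
wrist_force: [-0.4, 0.0, -2.4]
width: 0.223
gripper_force: 59.9
```

Run:
```python
from h import *
plan((.5026,.073,.2),down(-11.6));print(r.observe()['qpos'])
```

```text
t 12.5 pos [0.5047 0.0593 0.303 ] W [-0.3733  0.0171 -2.37  ] w 0.22332972097197384
turn units [-0.01    0.002  -0.0055]
shift units: before turn [ 0.2176 -0.079   1.7161] after turn [ 0.2173 -0.0804  1.716 ]
[ 0.3236  0.1776 -0.5642  1.7938  0.1013  1.1998 -0.4733]
```

move_arm:
  increments: "0.22 -0.08 0.4 0 0 0 0;0 0 0.6 0 0 0 0;0 0 0.6 0 0 0 0;0 0 0.4 0 0 0 0;0 0 0 0 0 0 0;0 0 0 0 0 0 0;0 0 0 0 0 0 0"

```text
clock: 13.38
position: [0.5035, 0.0735, 0.1846]
eef_rot: [2.434, 1.985, 0.002]
wrist_force: [0.4, 0.1, -3.4]
width: 0.227
gripper_force: 59.9
```

Run:
```python
from h import *
plan((.5026,.073,.1585),down(-11.6))
crop(r.capture('side'),190,110,80,90,6,'pics/s2.png')
z=[]
for i in range(3): z.append(r.observe()['wrist_force'][2]);
print(z)
```

```text
t 13.38 pos [0.5035 0.0735 0.1846] W [ 0.3508  0.139  -3.4343] w 0.22711548546190183
turn units [ 0.0211 -0.0046 -0.0028]
shift units: before turn [-0.0118 -0.0134  0.4342] after turn [-0.0116 -0.0126  0.4342]
[np.float64(-2.8189966686441075), np.float64(-2.8189966686441075), np.float64(-2.8189966686441075)]
```

View pics/s2.png

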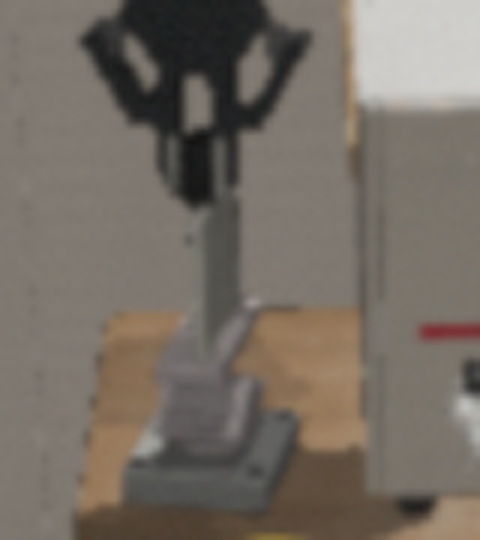

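The gauge hangs square above the stud (foot near (205,360) in the crop, ridge just below), with the box well clear. Lowering gently.

move_arm:
  increments: "0 0 0.15 0 0 0 0;0 0 0.1 0 0 0 0;0 0 0.05 0 0 0 0;0 0 0 0 0 0 0;0 0 0 0 0 0 0"

```text
clock: 14.05
position: [0.5029, 0.0736, 0.1654]
eef_rot: [-2.434, -1.986, -0.0]
wrist_force: [0.1, -0.3, -2.5]
width: 0.226
gripper_force: 60.1
```

move_arm:
  increments: "0 0 0.06 0 0 0 0;0 0 0 0 0 0 0;0 0 0 0 0 0 0"

```text
clock: 14.42
position: [0.5029, 0.0735, 0.1618]
eef_rot: [2.435, 1.986, 0.0]
wrist_force: [0.5, -0.2, -1.1]
width: 0.226
gripper_force: 60.4
```

move_arm:
  increments: "0 0 0.05 0 0 0 0;0 0 0 0 0 0 0;0 0 0 0 0 0 0;0 0 0 0 0 0 0"

```text
clock: 14.92
position: [0.5029, 0.0735, 0.1588]
eef_rot: [2.434, 1.986, 0.0]
wrist_force: [0.3, 0.8, 1.2]
width: 0.231
gripper_force: 60.6
```

move_arm:
  increments: "-0.089 0 0 0 0.505 0 0;-0.089 0 0 0 0.505 0 0;-0.089 0 0 0 0.505 0 0;-0.089 0 0 0 0.505 0 0;0 0 0 0 0 0 0;0 0 0 0 0 0 0;0 0 0 0 0 0 0"

```text
clock: 15.8
position: [0.4985, 0.0528, 0.1573]
eef_rot: [-2.343, -1.912, -0.206]
wrist_force: [-0.6, -2.9, 1.2]
width: 0.228
gripper_force: 60.6
```

```bash
cat >> h.py <<'E'
def lean(th,L=.1218,C=(.5029,.0735,.1588-.1218),yaw=-11.6):
    D=down(yaw);Rt=D*R.from_rotvec([0,th,0]);return np.array(C)-Rt.apply([0,0,L]),Rt
E
python3 - <<'E'
from h import *
s=r.observe();print('lean now',(down(-11.6).inv()*R.from_rotvec(s['eef_rot'])).as_rotvec())
plan(*lean(.1763))
plan(*lean(.353))
E
```

```text
lean now [ 0.0001  0.1754 -0.0007]
t 15.8 pos [0.4985 0.0528 0.1573] W [-0.5942 -2.9229  1.2385] w 0.2279518460499401
turn units [-0.0024  0.0109  0.0083]
shift units: before turn [-0.0051  0.003   0.0056] after turn [-0.0051  0.003   0.0056]
t 15.8 pos [0.4985 0.0528 0.1573] W [-0.5942 -2.9229  1.2385] w 0.2279518460499401
turn units [-0.0032  2.0357  0.0081]
shift units: before turn [-0.3619  0.0028  0.0375] after turn [-0.3629  0.003  -0.027 ]
```

move_arm:
  increments: "-0.09 0 0.002 0 0.505 0 0;-0.09 0 0.002 0 0.505 0 0;-0.09 0 0.002 0 0.51 0 0;-0.09 0 0.002 0 0.51 0 0;0 0 0 0 0 0 0;0 0 0 0 0 0 0;0 0 0 0 0 0 0;0 0 0 0 0 0 0"

```text
clock: 16.8
position: [0.4944, 0.0325, 0.1517]
eef_rot: [-2.24, -1.829, -0.4]
wrist_force: [-1.3, -2.7, 0.5]
width: 0.226
gripper_force: 60.6
```

move_arm:
  increments: "0 0 0 0 0 0 0;0 0 0 0 0 0 0;0 0 0 0 0 0 0;0 0 0 0 0 0 0;0 0 0 0 0 0 0;0 0 0 0 0 0 0;0 0 0 0 0 0 0;0 0 0 0 0 0 0"

```text
clock: 17.8
position: [0.4943, 0.0323, 0.1516]
eef_rot: [-2.241, -1.827, -0.4]
wrist_force: [-1.9, -2.2, -0.2]
width: 0.225
gripper_force: 60.5
```

Run:
```python
from h import *
s=r.observe();print('lean now',(down(-11.6).inv()*R.from_rotvec(s['eef_rot'])).as_rotvec(),s['moment'])
plan(*lean(.353))
a,b=r.capture('side'),r.capture('top');f=lambda im,x,y,w,h,k:cv2.resize(im[y:y+h,x:x+w,::-1],None,fx=k,fy=k,interpolation=cv2.INTER_CUBIC)
cv2.imwrite('pics/s3.png',np.hstack([f(a,195,115,65,90,6),f(b,145,180,65,90,6)]))
```

```text
lean now [ 0.0001  0.3535 -0.    ] [-1.086   0.4285  0.1067]
t 17.8 pos [0.4943 0.0323 0.1516] W [-1.8655 -2.1849 -0.2099] w 0.2249323085393278
turn units [-0.0013 -0.006  -0.0001]
shift units: before turn [-0.0022  0.0019  0.0052] after turn [-0.0022  0.0019  0.0052]
```

View pics/s3.png

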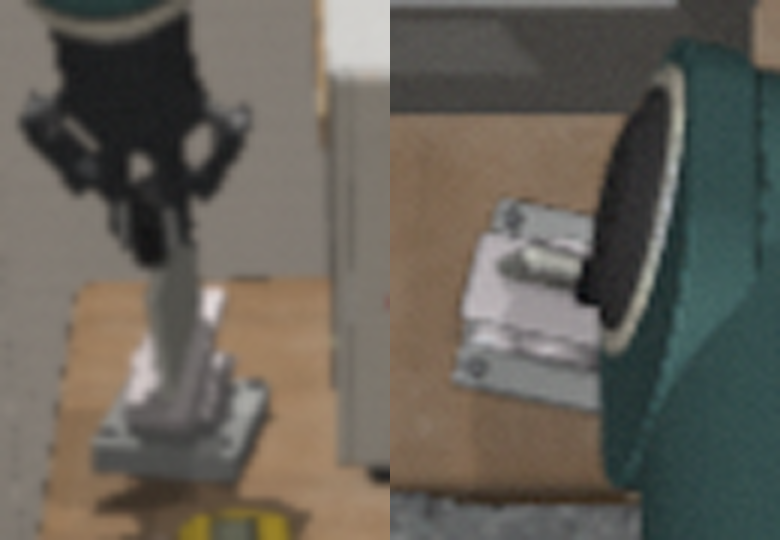

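The side and top views show the gauge leaning on the ridge, clear of the block, with nothing else moved. As a last check I'll compare predicted outlines before and after the lean, to rule out slip in the grip.

Run:
```python
from h import *
k=8;old=cv2.imread('pics/s2.png')
new=np.mean([r.capture('side') for _ in range(6)],0).astype(np.uint8)[:,:,::-1]
s=r.observe();print(s['clock'],s['position'],s['wrist_force'],s['qd'].max())
Rn=R.from_rotvec(s['eef_rot'])
def draw(img,x0,y0,P,Rt,slips):
    Rg0=Rt.as_matrix();gr=P-Rt.apply([0,0,.019])
    for sl,col in slips:
        M=(Rt*R.from_rotvec([0,-sl,0])).as_matrix();gx,gz=M[:,1],-M[:,2];gy=np.cross(gz,gx)
        for x in(-.005,.005):
            for y,z in((-.046,.1),(-.046,.012),(.046,.1)):
                u=proj('side',gr+gx*x+gy*(y+.002)+gz*(z-.1188));q=(u-[x0,y0]+.5)*k;cv2.circle(img,tuple(int(round(a)) for a in q),2,col,-1)
        for x in(-.02,.02):
            for y in(-.055,.055):
                u=proj('side',gr+gx*x+gy*(y+.002)+gz*(.012-.1188));q=(u-[x0,y0]+.5)*k;cv2.circle(img,tuple(int(round(a)) for a in q),2,col,-1)
    return img
o=cv2.resize(cv2.resize(old,(80,90),interpolation=cv2.INTER_AREA)[28:78,15:60],None,fx=k,fy=k,interpolation=cv2.INTER_CUBIC)
n=cv2.resize(new[145:200,208:253],None,fx=k,fy=k,interpolation=cv2.INTER_CUBIC)
o=draw(o,205,138,np.array([.5035,.0735,.1846]),down(-11.6),[(0,(0,255,0))])
n=draw(n,208,145,s['position'],Rn,[(0,(0,255,0)),(.1,(0,0,255))])
o=cv2.copyMakeBorder(o,0,n.shape[0]-o.shape[0],0,0,0);cv2.imwrite('pics/s4.png',np.hstack([o,n]))
```

```text
18.2 [0.4943 0.0323 0.1516] [-1.2089 -3.0514  0.4742] 0.0004755248755299832
```

View pics/s4.png

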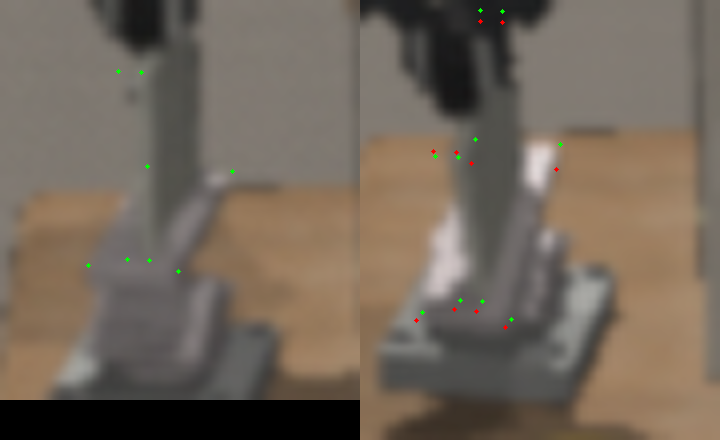

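The foot's far corner in the leaned view is at about (558,143). That matches the no-slip prediction at (560,144); the 0.1 rad slip marker is at (556,169). The lean is therefore right, the force on the stud is about 3.5 N, and the arm is still, so I'm handing in.

```bash
python3 -c "
from cell import r
print(r.sign_off())"
```

```text
the job is handed in; nothing more can be done
None
```

I handed the job in at about 18 s with no verdict shown: the gauge is held still on the ridge, leaning 0.353 rad to match the fork read at about -0.353 rad, with the stud pressed an estimated 5–6 mm; I could not see the pointer in the final pose, so that alignment comes from the measured lean.

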